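Feel out the release groove of the vial sampler and pop its lid

ROBOT

A 6-joint arm with a two-finger parallel gripper is mounted at the origin on the work surface. World frame = base frame: x ahead of the robot, y to its left, z up, the work surface at z = 0. Lengths are in m, angles in rad, forces in N, time in s.
With the tool pointing down it reaches from about 0.425 to 0.95 m from the base axis. Payload 3.5 kg.
Tool frame: the origin (TCP) lies between the finger pads; the fingertips stand 14 mm ahead of it and the grasp point (between the pads) lies 5 mm behind it; z points along the fingers, y is the direction in which the jaws open and shut (so a half turn about z gives the same grasp; the last joint's range is limited). The gripper opens to 85 mm and grips with 20 to 120 N. Pads are 22 mm wide; open, the fingers measure 114 mm over their backs; the gripper's body (76 mm by 85 mm) begins 54 mm behind the grasp point. The pads swing forward as they close: fully open they stand 13 mm farther back than shut.
Start: joints at [0.959, 0.286, 1.577, -0, 1.279, -0.15], TCP at [0.301, 0.604, 0.245] pointing down, gripper open.
Joint ranges: [-2.77, 2.77], [-0.9, 2.22], [0.21, 2.48], [-1.53, 4.67], [0.24, 2.81], [-2.84, 2.84]. Speed limits (rad/s): [2.79, 2.79, 3.14, 3.14, 3.14, 3.14].

INTERFACE

Orientations are given as a unit quaternion [x, y, z, w].
In Python, from plant import ctrl gives the robot as it stands. The module is installed in compiled form; this text tells all that it offers.
- The arm moves only by the tool servo_tool, never from a script. Its argument "increments" is text: rows parted by semicolons, each of 7 numbers parted by spaces: the turn, a rotation vector about the tool's x, y, z in rad, then the shift along the tool's x, y, z in cm, then the finger opening in cm, from 0 to 8.54. In form: ax ay az dx dy dz claw; .... A call has 1 to 10 rows; each row is the pose to reach, as a shift and turn from the pose commanded when the call began, along the tool's axes at that moment; what a row does not reach only later rows make up. A row lasts 1/12 s, in which the tool goes at most 41.7 mm and 7.16 degrees, less where a joint would pass 70% of its speed; a pose out of reach is approached as far as the arm can. A call with a gripper value outside its range is refused whole. The fingers move at their own pace and stop on an object; "grip_force" is the grip in N (left out, the last holds). Time passes only in rows, so rows that repeat a pose let the fingers close. It gives the time, the measured TCP pose, the force and the opening at its end, in the units of the state.
- ctrl.get_state(): the state, without advancing time (a new reading comes with each control period).
- ctrl.read_camera(name): name is "scene" or "top" or "wrist"; returns (picture, depth): 400x640x3 uint8, red, green, blue; 400x640 float32, m along the optical axis (not along the pixel's ray), 0 where there is no reading.
- ctrl.camera_info(name): a dict with "camera_matrix" (3x3 intrinsics, pixels), "world_to_cam" (4x4, takes a point from world to camera coordinates). Camera axes: x right, y down, z forward; pixel columns grow to the right and rows downward; lengths in m; the calibration is good to about 2 mm. A picture is of the moment at which its call begins: read the wrist's pose just before it. camera_info takes no time and is no camera call; for the wrist camera it gives the pose at the moment of the call.
- ctrl.sign_off(): hands the job in, once; it reports no verdict.
The state is a dict: "time": time; "qpos": joint angles; "dq": joint speeds; "joint_efforts": joint torques, N m; "eef_pos": TCP position; "tcp_rot": TCP orientation; "contact_force": force on the tool from outside, world axes, zero at the start; "wrist_torque": the same for the moment, N m; "opening": opening from 0.0 (shut) to 1.0 (fully open).
Only numpy, scipy, OpenCV 4.12 (cv2) and the standard library are available. Lean on these libraries where they do the work, as an engineer would, in place of code of your own. Each camera call takes 0.05 s, during which the arm holds its last target.

TASK

The white vial sampler's lid opens by a hidden release groove somewhere in the padded trim along its front edge. Set a fingertip lightly on the trim near either end, run it along the trim until it drops into the groove, then press down inside the groove so that the lid pops up, and take the hand away with the lid standing ajar. Only touch: leave the vials, bottle and other loose things where they stand.

Things in the scene. Friction and masses are not known exactly. Their poses are not given: they have to be found in the camera images.
- sampler: white bench-top vial sampler, 460 wide (y), 390 deep (x), 142 mm high, fixed to the table; origin under its centre on the table, x to its rear, y to its left as the robot sees it, z up. The lid (280 mm wide, top at 140 mm) lies between two 90 mm wide cheeks (tops at 142 mm); in front of it, from cheek to cheek, runs the trim (280 x 50 mm, x from -198 to -148, top at 140 mm)
- edge_left (a point): point on the trim's top face, 140 mm above the table, 22 mm from the left cheek and 25 mm behind the trim's front (sampler x = -173, y = +118 mm): a good place to set the finger down. The straight line to edge_right crosses the groove at mid-depth
- edge_right (a point): the same at the trim's right end (sampler x = -173, y = -118 mm)
- trim (a joint): how far the padded trim is pushed down, m: 0 at rest, 0.006 at its stop. It sinks evenly over its length, starts to give at 1.5 N, then 1 mm for each 1.2 N, and springs back. Its groove is a gap 60 mm long (y) and 45 mm deep (x from -198 to -153), open at top and front; the groove's middle may lie anywhere from sampler y = -45 to +45 mm
- release (a joint): light grey release bar that forms the floor of the groove, 18 mm below the trim's top; it can be reached only there. Value in rad: 0 at rest, 0.16 fully pressed (about 8 mm down at mid-groove). It takes about 1 N to start, 3 N to free the lid and 4 N at the stop, and springs back
- lid_front (a point): middle of the lid's front top edge (sampler x = -146, y = 0 mm). The lid hinges at its rear, 279 mm behind this point: shut and latched the point is 140 mm above the table, at the lid's stop (ajar) about 184 mm. Once the latch is freed (release above about 0.08) the lid rises by its own spring within about 1 s and stays up
- amber_bottle: loose amber bottle with a white cap, 68 mm across, 135 mm high, on the table left of the sampler; origin under its centre
- beaker: loose clear beaker, 72 mm across, 95 mm high, on the table left of the sampler; origin under its centre
- spare_cap: loose white screw cap, 48 mm across, 22 mm high, on the table in front of the sampler, left; origin under its centre
- wrench: loose steel wrench, 140 mm long, lying in front of the sampler, right; origin under its middle
- vial_left: loose amber vial with a blue cap, 27 mm across, 70 mm high, standing on the sampler's left cheek, behind the front edge; origin under its centre
- vial_right: the same with a red cap, standing on the sampler's right cheek

How it is judged:
On the way, in this order (a step that is already met when the one before it is completed fails the run):
1. a fingertip rests on the trim near one of its ends (within about 45 mm of the cheek) (value of joint trim above 0.0005 m and value of joint release below 0.03 rad and x of the grasp point in the frame of sampler below -0.13 m and (y of the grasp point in the frame of sampler above 0.095 m or y of the grasp point in the frame of sampler below -0.095 m)), for 0.1 s.
2. a fingertip presses on the trim farther along, away from the ends (value of joint trim above 0.0005 m and value of joint release below 0.03 rad and x of the grasp point in the frame of sampler below -0.13 m and y of the grasp point in the frame of sampler between -0.09 and 0.09 m), for 0.05 s.
3. the release bar is pressed down inside the groove (value of joint release above 0.06 rad), for 0.05 s.
At the end, for the whole second after the job is handed in: The lid stands ajar by its own spring (front edge more than 32 mm up), the release bar and the trim have sprung back, and every loose thing is within 20 mm of where it stood (z of lid_front in the frame of sampler above 0.172 m and value of joint release below 0.02 rad and value of joint trim below 0.0005 m and distance of each of amber_bottle, beaker, spare_cap, wrench, vial_left, vial_right from where it was at the start of the episode below 0.02 m); the robot touches nothing.
It fails at once if a loose thing is pushed more than 20 mm or lifted (distance of any of amber_bottle, beaker, spare_cap, wrench, vial_left, vial_right from where it was at the start of the episode above 0.02 m).
It fails at once if the fingers push on anything with more than 60 N (contact force between the fingers and anything else above 60 N).
It also fails if it takes over 53 s, if anything falls off the work surface, if the arm or the gripper's body presses on something with over 40 N, if the wrist force passes 120 N, or if a joint passes its speed limit or range.

## Working session

There is one attempt and no reset: what is moved stays moved. The work goes in short steps, Python scripts to look and compute and a tool call to move; the robot and the scene stay as the last step left them, time stands still between calls to the robot, and variables do not carry over. Pictures are saved under pics/ and viewed, and the job is handed in when it is done.

Besides the shell and the picture viewer there is one more tool, called after "Call:" by a JSON object that holds its "name" and its "arguments". servo_tool: Moves the arm, as the interface text tells. Its arguments: {"type":"object","properties":{"increments":{"type":"string"},"grip_force":{"type":"number"}},"required":["increments"]}

```bash
mkdir -p pics; python3 - <<'E'
from plant import ctrl
import cv2,numpy as np
s=ctrl.get_state(); print({k:np.round(v,4) for k,v in s.items()})
for n in ["scene","top"]:
    p,d=ctrl.read_camera(n); cv2.imwrite(f"pics/{n}0.png",p[:,:,::-1]); np.save(f"pics/{n}0_d.npy",d)
    i=ctrl.camera_info(n); np.savez(f"pics/{n}_info.npz",K=i["camera_matrix"],T=i["world_to_cam"]); print(i)
E
```

```text
{'time': np.float64(0.0), 'qpos': array([ 0.959 ,  0.2872,  1.5782,  0.    ,  1.2786, -0.15  ]), 'dq': array([-0.0009,  0.0004,  0.0009, -0.0011, -0.    ,  0.0008]), 'joint_efforts': array([-1.60000e-03, -4.05983e+01, -2.92619e+01, -3.00000e-04,
        6.00000e-03,  0.00000e+00]), 'eef_pos': array([0.3004, 0.6038, 0.2439]), 'tcp_rot': array([ 2.289e-01,  9.735e-01, -1.100e-03, -5.000e-04]), 'contact_force': array([-0.0428, -0.3317,  0.0833]), 'wrist_torque': array([-0.0328,  0.0485, -0.0051]), 'opening': np.float64(1.0027)}
{'camera_matrix': array([[468.27923865,   0.        , 319.59545565],
       [  0.        , 468.27923865, 202.12266026],
       [  0.        ,   0.        ,   1.        ]]), 'world_to_cam': array([[ 0.5177354 ,  0.85537691, -0.01674516, -0.35728835],
       [ 0.63149814, -0.39528638, -0.6670523 , -0.2261889 ],
       [-0.57720027,  0.33478206, -0.74482268,  1.56431156],
       [ 0.        ,  0.        ,  0.        ,  1.        ]])}
{'camera_matrix': array([[456.64499986,   0.        , 316.60290748],
       [  0.        , 456.64499986, 195.74976821],
       [  0.        ,   0.        ,   1.        ]]), 'world_to_cam': array([[ 0.0267644 , -0.99958955,  0.01021792,  0.06818243],
       [-0.99089721, -0.02787794, -0.13170249,  0.56498367],
       [ 0.13193328, -0.00659997, -0.99123663,  1.47385723],
       [ 0.        ,  0.        ,  0.        ,  1.        ]])}
```

View pics/scene0.png

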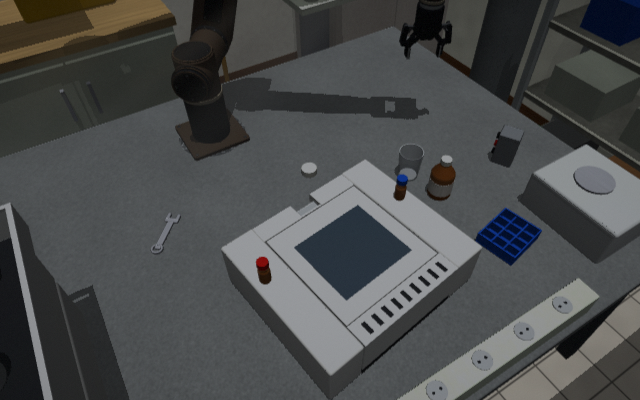

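View pics/top0.png

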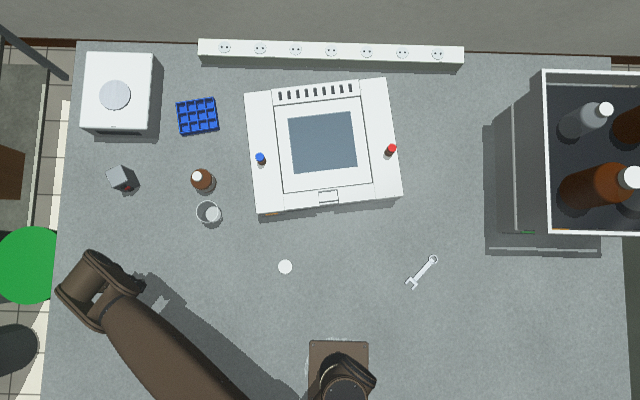

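The top view shows the sampler spanning about (244..402, 78..214), turned slightly. A small notch shows in the trim near (328,196), and the scene view shows one near (305,208). The vials are at (260,158) and (391,149). I'll enlarge the trim.

```bash
python3 - <<'E'
import cv2,numpy as np
p=cv2.imread("pics/top0.png"); c=p[70:220,235:410]; cv2.imwrite("pics/topc.png",cv2.resize(c[80:],None,fx=4.5,fy=4.5,interpolation=cv2.INTER_CUBIC))
cv2.imwrite("pics/topc2.png",cv2.resize(c,None,fx=4,fy=4,interpolation=cv2.INTER_CUBIC))
E
```

```text
(no output)
```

View pics/topc2.png

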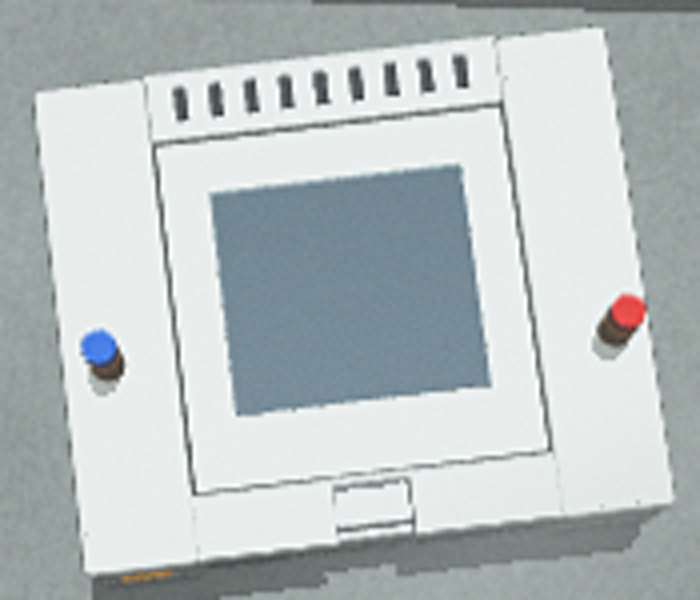

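```bash
cat > h.py <<'E'
import numpy as np
def ray(n,uv,z):
    f=np.load(f"pics/{n}_info.npz"); K,T=f["K"],f["T"]; R,t=T[:3,:3],T[:3,3]
    C=-R.T@t; d=R.T@np.linalg.inv(K)@np.array([*uv,1.]); return C+d*(z-C[2])/d[2]
def proj(n,P):
    f=np.load(f"pics/{n}_info.npz"); K,T=f["K"],f["T"]; p=K@(T[:3,:3]@P+T[:3,3]); return p[:2]/p[2]
E
python3 - <<'E'
from h import *
import cv2
from scipy.optimize import least_squares
c=lambda x,y:np.array([x/4+235-.375,y/4+70-.375])
obs=[((.195,.23),c(36,93)),((.195,-.23),c(605,28)),((-.195,-.23),c(673,500)),((-.195,.23),c(88,570))]
W=np.array([ray("top",o,.142)[:2] for _,o in obs]); L=np.array([l for l,_ in obs]); print(W.round(4))
f=lambda q:(np.c_[L[:,0]*np.cos(q[2])-L[:,1]*np.sin(q[2])+q[0],L[:,0]*np.sin(q[2])+L[:,1]*np.cos(q[2])+q[1]]-W).ravel()
r=least_squares(f,[.7,0,0]); print(r.x,(r.fun*1000).round(1))
x,y,t=r.x
def w(a,b,z): return np.array([x+a*np.cos(t)-b*np.sin(t),y+a*np.sin(t)+b*np.cos(t),z])
for nm,P in dict(EL=w(-.173,.118,.14),ER=w(-.173,-.118,.14),lf=w(-.146,0,.14)).items(): print(nm,P.round(4),proj("top",P).round(1),proj("scene",P).round(1))
# groove corners, in sampler frame
for uv in [(334,490),(408,480),(412,527),(340,532)]:
    P=ray("top",c(*uv),.14)[:2]-[x,y]; print("groove",[round(P@[np.cos(t),np.sin(t)],4),round(P@[-np.sin(t),np.cos(t)],4)])
D=np.load("pics/top0_d.npy"); u,v=proj("top",w(-.173,.1,.14)); print("depth",D[int(v),int(u)],np.linalg.norm(0))
T=np.load("pics/top_info.npz")["T"]; print((T@[*w(-.173,.1,.14),1])[2])
for n in ["scene","top"]:
    im=cv2.imread(f"pics/{n}0.png")
    for P in [w(a,b,.142) for a in(-.195,.195) for b in (-.23,.23)]+[w(-.173,.118,.14),w(-.173,-.118,.14)]: cv2.circle(im,tuple(int(round(k)) for k in proj(n,P)),1,(0,0,255),-1)
    im=im[150:400,210:490] if n=="scene" else im[70:220,235:410]
    cv2.imwrite(f"pics/{n}_ov.png",cv2.resize(im,None,fx=2.2 if n=="scene" else 4,fy=2.2 if n=="scene" else 4,interpolation=cv2.INTER_CUBIC))
E
```

```text
[[ 0.8709  0.3241]
 [ 0.9386 -0.1264]
 [ 0.5599 -0.1815]
 [ 0.4933  0.2664]]
[0.71568012 0.07064205 0.1483117 ] [ 3.6  2.8  3.9 -1.6 -3.1 -4.2 -4.4  2.9]
EL [0.5271 0.1618 0.14  ] [291.2 202.2] [339.6 182.5]
ER [ 0.562  -0.0716  0.14  ] [367.2 193. ] [264.9 228.9]
lf [0.5713 0.0491 0.14  ] [328.2 189. ] [310.7 211. ]
groove [np.float64(-0.152), np.float64(0.0321)]
groove [np.float64(-0.1511), np.float64(-0.0255)]
groove [np.float64(-0.1877), np.float64(-0.024)]
groove [np.float64(-0.1849), np.float64(0.0315)]
depth 1.4045703 0.0
1.4040324109328322
```

View pics/scene_ov.png

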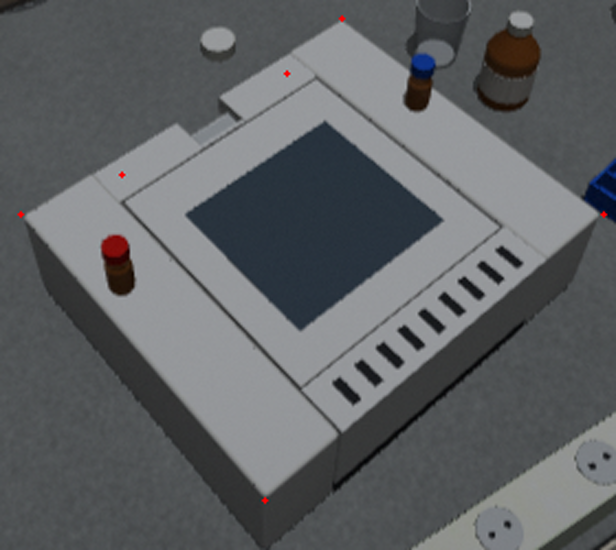

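View pics/top_ov.png

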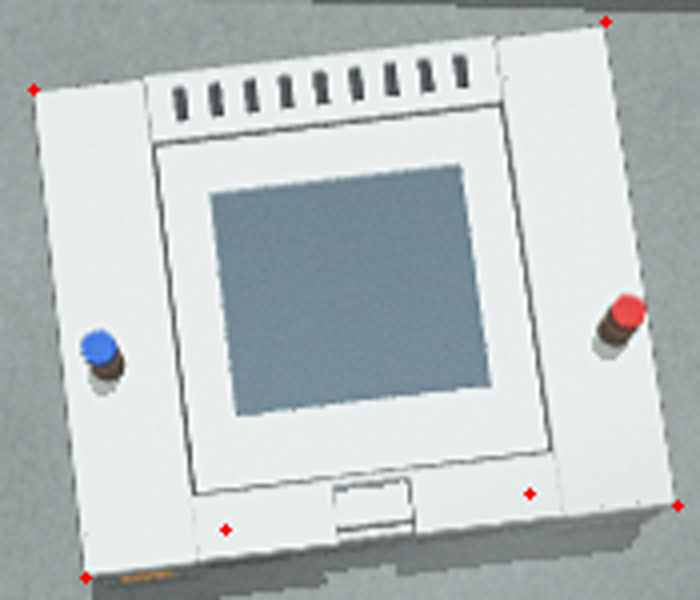

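The overlay points land within about 3 mm of the sampler's corners and trim. The groove spans sampler y from about -25 to +32, so its middle is near +4 mm. The trim is clear between edge_left and the groove. Next I work out the first move.

```bash
cat >> h.py <<'E'
from scipy.spatial.transform import Rotation as Ro
X,Y,TH=0.7157,0.0706,0.1483
def w(a,b,z): return np.array([X+a*np.cos(TH)-b*np.sin(TH),Y+a*np.sin(TH)+b*np.cos(TH),z])
def loc(P): d=np.array(P[:2])-[X,Y]; return np.array([d@[np.cos(TH),np.sin(TH)],d@[-np.sin(TH),np.cos(TH)],P[2]])
sx=np.array([np.cos(TH),np.sin(TH),0]); sy=np.array([-np.sin(TH),np.cos(TH),0])
RT=Ro.from_matrix(np.c_[-sx,sy,[0,0,-1]])
def inc(s,P):
    R=Ro.from_quat(s["tcp_rot"]); return (R.inv()*RT).as_rotvec(), R.inv().apply(np.array(P)-s["eef_pos"])*100
def rep():
    from plant import ctrl
    s=ctrl.get_state(); print("t",round(float(s["time"]),2),"loc mm",(loc(s["eef_pos"])*1000).round(1),"F(sampler)",[round(float(s["contact_force"]@a),2) for a in (sx,sy,np.array([0,0,1.]))],"open",round(float(s["opening"]),2),"roterr",inc(s,[0,0,0])[0].round(3)); return s
E
python3 - <<'E'
from h import *
s=rep()
for P in [w(-.173,.115,.245),]: print(P,*[a.round(3) for a in inc(s,P)])
c=lambda x,y:np.array([x/4+235-.375,y/4+70-.375])
print([loc(ray("top",c(*q),.212)).round(3) for q in [(100,345),(627,308)]])
E
```

```text
t 0.1 loc mm [-332.   588.7  244. ] F(sampler) [0.18, -0.35, 0.08] open 1.0 roterr [-0.002 -0.001 -0.61 ]
[0.52760685 0.15877576 0.245     ] [-0.002 -0.001 -0.61 ] [-40.171 -29.721  -0.043]
[array([-0.034,  0.193,  0.212]), array([-0.053, -0.198,  0.212])]
```

Call:
{"name": "servo_tool", "arguments": {"increments": "0 0 0 -1 -0.7 -2 0; 0 0 0 -3 -2.2 -3.5 0; 0 0 0 -6 -4.5 -4.5 0; 0 0 0 -9 -6.7 -4.5 0; 0 0 0 -12 -8.9 -4.5 0; 0 0 0 -15 -11.1 -4.5 0; 0 0 0 -18 -13.3 -4.5 0; 0 0 0 -20 -14.8 -4.5 0", "grip_force": 40}}

```text
time: 0.77
eef_pos: [0.4146, 0.38, 0.2898]
tcp_rot: [0.23, 0.973, -0.001, -0.0]
contact_force: [0.2, 0.2, 0.0]
opening: 0.003
```

Call:
{"name": "servo_tool", "arguments": {"increments": "0 0 -0.06 -2 -1.5 0 0; 0 0 -0.12 -5 -3.6 0 0; 0 0 -0.19 -8 -5.9 0 0; 0 0 -0.26 -11 -8 0 0; 0 0 -0.33 -14 -10.2 0 0; 0 0 -0.4 -16.5 -12 0 0; 0 0 -0.47 -18.5 -13.5 0 0; 0 0 -0.54 -19.7 -14.4 0 0; 0 0 -0.61 -20.2 -14.8 0 0; 0 0 -0.61 -20.2 -14.8 0 0"}}

```text
time: 1.6
eef_pos: [0.5291, 0.1586, 0.2896]
tcp_rot: [-0.073, 0.997, -0.0, -0.001]
contact_force: [0.0, 0.1, 0.1]
opening: 0.002
```

```bash
python3 - <<'E'
from h import *
s=rep(); print(inc(s,w(-.175,.115,.2)))
from plant import ctrl; import cv2
p,d=ctrl.read_camera("wrist"); cv2.imwrite("pics/wr1.png",p[:,:,::-1])
p,d=ctrl.read_camera("scene"); cv2.imwrite("pics/sc1.png",p[:,:,::-1])
i=ctrl.camera_info("wrist"); np.savez("pics/wrist_info.npz",K=i["camera_matrix"],T=i["world_to_cam"])
for q in [(-.173,.118,.14),(-.173,-.118,.14),(-.195,.23,.142)]: print(proj("wrist",w(*q)).round(1))
E
```

```text
t 1.6 loc mm [-171.6  114.6  289.6] F(sampler) [0.03, 0.1, 0.14] open 0.0 roterr [-0.    -0.001 -0.002]
(array([-0.0003239 , -0.00117431, -0.00156705]), array([0.33315199, 0.0453385 , 8.96321289]))
[322.9 185. ]
[ 42.7 185.8]
[460.3 159.5]
```

View pics/wr1.png

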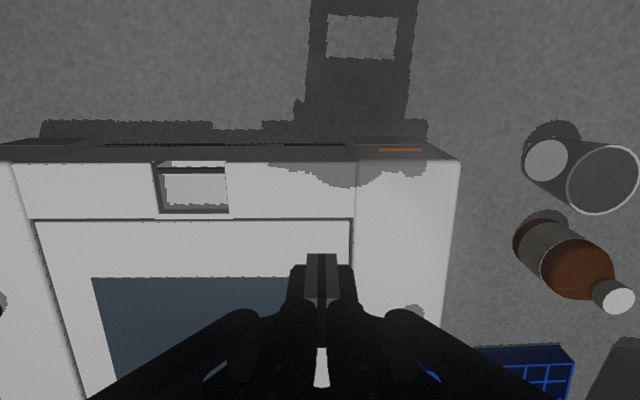

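View pics/sc1.png

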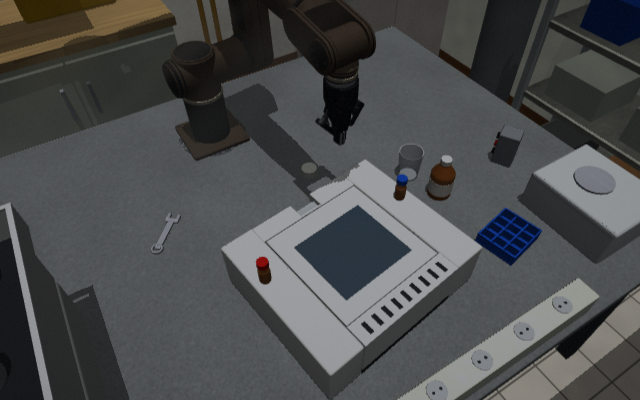

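The wrist view has the groove at columns 155–229, with the trim running from row 161 (front) to row 219 (lid gap), and the finger in front of its left part. The scene view shows the hand clear of everything.

```bash
python3 - <<'E'
from h import *
for n,uv in dict(gTL=(155,163),gBL=(160,212),gTR=(228,162),gBR=(229,212),trimFront=(280,161),lidgap=(280,219),cheekFR=(459,161),cheekedge=(357,190),cheekR=(22,190)).items(): print(n,(loc(ray("wrist",uv,.14))*1000).round(1))
E
```

```text
gTL [-192.3  -20.3  140. ]
gBL [-149.1  -22.9  140. ]
gTR [-193.    39.9  140. ]
gBR [-148.9   36.8  140. ]
trimFront [-193.7   82.8  140. ]
lidgap [-142.3   80.6  140. ]
cheekFR [-193.3  229.9  140. ]
cheekedge [-168.6  146.8  140. ]
cheekR [-169.3 -136.5  140. ]
```

Call:
{"name": "servo_tool", "arguments": {"increments": "0 0 0 0.15 0 2.5 0; 0 0 0 0.3 0 5 0; 0 0 0 0.3 0 7.5 0; 0 0 0 0.3 0 9 0; 0 0 0 0.3 0 10 0; 0 0 0 0.3 0 11 0; 0 0 0 0.3 0 11.5 0; 0 0 0 0.3 0 11.5 0"}}

```text
time: 2.37
eef_pos: [0.5253, 0.1601, 0.1746]
tcp_rot: [-0.074, 0.997, 0.0, -0.001]
contact_force: [0.4, 0.2, -0.1]
opening: 0.001
```

```bash
python3 - <<'E'
from h import *
rep()
E
```

```text
t 2.37 loc mm [-175.1  116.6  174.6] F(sampler) [0.42, 0.15, -0.11] open 0.0 roterr [ 0.    -0.001  0.   ]
```

Call:
{"name": "servo_tool", "arguments": {"increments": "0 0 0 0 0 0.5 0; 0 0 0 0 0 1 0; 0 0 0 0 0 1.4 0; 0 0 0 0 0 1.7 0; 0 0 0 0 0 1.85 0; 0 0 0 0 0 1.85 0"}}

```text
time: 2.87
eef_pos: [0.5255, 0.1597, 0.1564]
tcp_rot: [-0.074, 0.997, -0.0, -0.0]
contact_force: [-0.0, 0.2, -0.5]
opening: -0.0
```

Call:
{"name": "servo_tool", "arguments": {"increments": "0 0 0 0 0 0.1 0; 0 0 0 0 0 0.2 0; 0 0 0 0 0 0.2 0"}}

```text
time: 3.12
eef_pos: [0.5258, 0.1597, 0.1548]
tcp_rot: [-0.074, 0.997, -0.0, 0.0]
contact_force: [-1.1, 0.7, 0.5]
opening: 0.0
```

```bash
python3 - <<'E'
from h import *
rep()
E
```

```text
t 3.12 loc mm [-174.7  116.2  154.8] F(sampler) [-1.01, 0.84, 0.53] open 0.0 roterr [-0.  0. -0.]
```

Call:
{"name": "servo_tool", "arguments": {"increments": "0 0 0 0 0 0.1 0; 0 0 0 0 0 0.1 0; 0 0 0 0 0 0.1 0"}}

```text
time: 3.37
eef_pos: [0.5259, 0.1598, 0.1541]
tcp_rot: [-0.074, 0.997, 0.0, 0.0]
contact_force: [-0.1, -0.3, 1.2]
opening: 0.003
```

Call:
{"name": "servo_tool", "arguments": {"increments": "0 0 0 0 0 0.1 0; 0 0 0 0 0 0.1 0; 0 0 0 0 0 0.1 0"}}

```text
time: 3.62
eef_pos: [0.5259, 0.1598, 0.1532]
tcp_rot: [-0.074, 0.997, -0.0, 0.0]
contact_force: [-0.5, -1.0, 2.5]
opening: -0.004
```

Call:
{"name": "servo_tool", "arguments": {"increments": "0 0 0 0 0 0.1 0; 0 0 0 0 0 0.1 0; 0 0 0 0 0 0.1 0"}}

```text
time: 3.87
eef_pos: [0.526, 0.1598, 0.1522]
tcp_rot: [-0.074, 0.997, 0.0, 0.0]
contact_force: [-1.6, -0.5, 3.9]
opening: 0.003
```

Call:
{"name": "servo_tool", "arguments": {"increments": "0 0 0 0 -0.3 0 0; 0 0 0 0 -0.8 0 0; 0 0 0 0 -1.4 0 0; 0 0 0 0 -2 0 0; 0 0 0 0 -2.6 0 0; 0 0 0 0 -3.2 0 0; 0 0 0 0 -3.8 0 0; 0 0 0 0 -4.4 0 0; 0 0 0 0 -4.8 0 0; 0 0 0 0 -5 0 0"}}

```text
time: 4.7
eef_pos: [0.5333, 0.1096, 0.1518]
tcp_rot: [-0.074, 0.997, 0.0, -0.0]
contact_force: [-1.3, 2.8, 3.8]
opening: 0.002
```

Call:
{"name": "servo_tool", "arguments": {"increments": "0 0 0 0 0 0 0; 0 0 0 0 0 0 0"}}

```text
time: 4.87
eef_pos: [0.5333, 0.1095, 0.1519]
tcp_rot: [-0.074, 0.997, -0.001, 0.0]
contact_force: [-0.2, -1.1, 3.8]
opening: 0.001
```

```bash
python3 - <<'E'
from h import *
rep()
E
```

```text
t 4.87 loc mm [-174.7   65.4  151.9] F(sampler) [-0.37, -1.03, 3.79] open 0.0 roterr [-0.002 -0.     0.   ]
```

Call:
{"name": "servo_tool", "arguments": {"increments": "0 0 0 0 -0.4 0 0; 0 0 0 0 -0.8 0 0; 0 0 0 0 -1.2 0 0; 0 0 0 0 -1.6 0 0; 0 0 0 0 -2 0 0; 0 0 0 0 -2.4 0 0; 0 0 0 0 -2.8 0 0; 0 0 0 0 -2.8 0 0"}}

```text
time: 5.53
eef_pos: [0.5374, 0.0816, 0.1518]
tcp_rot: [-0.074, 0.997, -0.0, -0.0]
contact_force: [0.8, -0.1, 4.0]
opening: -0.002
```

Call:
{"name": "servo_tool", "arguments": {"increments": "0 0 0 0 -0.3 0 0; 0 0 0 0 -0.6 0 0; 0 0 0 0 -0.6 0 0"}}

```text
time: 5.78
eef_pos: [0.5382, 0.0762, 0.1518]
tcp_rot: [-0.074, 0.997, -0.0, -0.0]
contact_force: [0.4, 1.0, 3.7]
opening: 0.005
```

Call:
{"name": "servo_tool", "arguments": {"increments": "0 0 0 0 -0.3 0 0; 0 0 0 0 -0.6 0 0; 0 0 0 0 -0.6 0 0"}}

```text
time: 6.03
eef_pos: [0.5386, 0.0697, 0.151]
tcp_rot: [-0.074, 0.997, -0.001, -0.001]
contact_force: [0.5, -0.2, 0.5]
opening: -0.002
```

Call:
{"name": "servo_tool", "arguments": {"increments": "0 0 0 0 -0.3 0 0; 0 0 0 0 -0.6 0 0; 0 0 0 0 -0.6 0 0"}}

```text
time: 6.28
eef_pos: [0.5396, 0.064, 0.1511]
tcp_rot: [-0.074, 0.997, -0.0, -0.001]
contact_force: [0.6, -0.3, -0.0]
opening: 0.002
```

```bash
python3 - <<'E'
from h import *
rep()
E
```

```text
t 6.28 loc mm [-175.1   19.5  151.1] F(sampler) [0.5, -0.41, -0.03] open 0.0 roterr [-0.001 -0.001 -0.   ]
```

The force fell from 3.7 N to 0 near y = 28, so the finger has dropped into the groove. I centre it (y about 8) and descend.

Call:
{"name": "servo_tool", "arguments": {"increments": "0 0 0 0 -0.4 0 0; 0 0 0 0 -0.8 0 0; 0 0 0 0 -1.2 0 0; 0 0 0 0 -1.2 0 0"}}

```text
time: 6.62
eef_pos: [0.5419, 0.0521, 0.1519]
tcp_rot: [-0.074, 0.997, -0.0, 0.0]
contact_force: [-0.2, 0.3, -0.2]
opening: -0.002
```

Call:
{"name": "servo_tool", "arguments": {"increments": "0 0 0 0 0 0.3 0; 0 0 0 0 0 0.6 0; 0 0 0 0 0 0.9 0; 0 0 0 0 0 1.2 0; 0 0 0 0 0 1.2 0"}}

```text
time: 7.03
eef_pos: [0.541, 0.0531, 0.1387]
tcp_rot: [-0.074, 0.997, 0.0, -0.001]
contact_force: [0.0, 0.4, -0.4]
opening: 0.001
```

```bash
python3 - <<'E'
from h import *
rep()
E
```

```text
t 7.03 loc mm [-175.3    8.5  138.7] F(sampler) [0.11, 0.43, -0.45] open 0.0 roterr [ 0.    -0.002  0.   ]
```

Inside the groove with no contact on the sides. I press down in small steps.

Call:
{"name": "servo_tool", "arguments": {"increments": "0 0 0 0 0 0.2 0; 0 0 0 0 0 0.4 0; 0 0 0 0 0 0.4 0"}}

```text
time: 7.28
eef_pos: [0.5417, 0.053, 0.1357]
tcp_rot: [-0.074, 0.997, 0.0, -0.0]
contact_force: [-0.6, 1.1, 0.9]
opening: -0.002
```

Call:
{"name": "servo_tool", "arguments": {"increments": "0 0 0 0 0 0.2 0; 0 0 0 0 0 0.3 0; 0 0 0 0 0 0.3 0"}}

```text
time: 7.53
eef_pos: [0.5414, 0.0529, 0.1329]
tcp_rot: [-0.074, 0.997, -0.0, -0.0]
contact_force: [-3.5, 0.9, 3.1]
opening: -0.004
```

Call:
{"name": "servo_tool", "arguments": {"increments": "0 0 0 0 0 0.1 0; 0 0 0 0 0 0.2 0; 0 0 0 0 0 0.2 0"}}

```text
time: 7.78
eef_pos: [0.5413, 0.0529, 0.1306]
tcp_rot: [-0.074, 0.997, -0.0, -0.0]
contact_force: [-3.6, 0.1, 3.3]
opening: -0.0
```

```bash
python3 - <<'E'
from h import *
from plant import ctrl; import cv2
rep()
p,d=ctrl.read_camera("scene"); cv2.imwrite("pics/sc2.png",cv2.resize(p[100:350,180:500,::-1],None,fx=2.4,fy=2.4))
E
```

```text
t 7.78 loc mm [-175.1    8.2  130.6] F(sampler) [-3.51, 0.66, 3.29] open -0.0 roterr [ 0.    -0.001 -0.   ]
```

View pics/sc2.png

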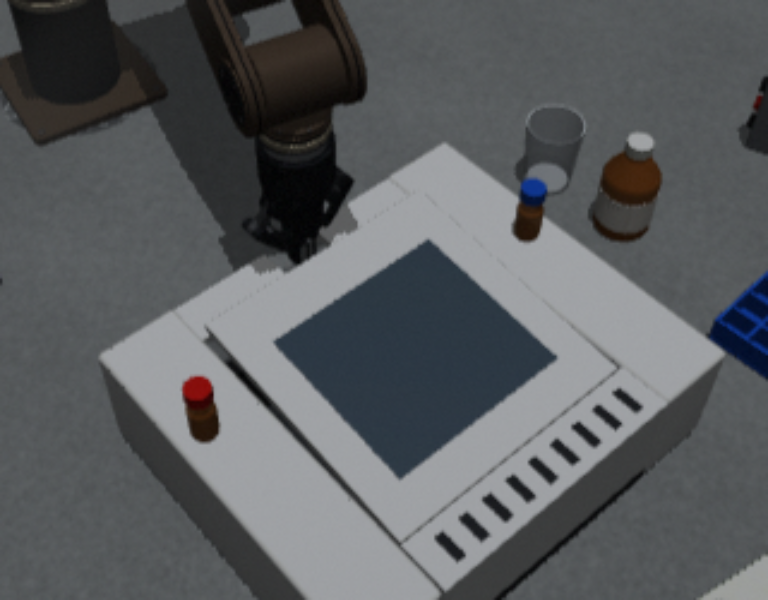

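The lid is already rising: the gap along its right side shows at about (240,380). I withdraw forward and up.

Call:
{"name": "servo_tool", "arguments": {"increments": "0 0 0 0.3 0 -0.3 0; 0 0 0 0.8 0 -0.7 0; 0 0 0 1.3 0 -1.2 0; 0 0 0 2 0 -2 0; 0 0 0 3 0 -3.5 0; 0 0 0 4 0 -6 0; 0 0 0 5 0 -9 0; 0 0 0 6 0 -12 0; 0 0 0 6 0 -13 0; 0 0 0 6 0 -13 0"}}

```text
time: 8.67
eef_pos: [0.4837, 0.0439, 0.2648]
tcp_rot: [-0.074, 0.997, -0.001, 0.004]
contact_force: [0.5, -0.4, -0.1]
opening: 0.001
```

Call:
{"name": "servo_tool", "arguments": {"increments": "0 0 0 0 0 0 0; 0 0 0 0 0 0 0; 0 0 0 0 0 0 0; 0 0 0 0 0 0 0; 0 0 0 0 0 0 0; 0 0 0 0 0 0 0; 0 0 0 0 0 0 0; 0 0 0 0 0 0 0; 0 0 0 0 0 0 0; 0 0 0 0 0 0 0"}}

```text
time: 9.5
eef_pos: [0.4824, 0.0441, 0.2609]
tcp_rot: [-0.074, 0.997, -0.0, 0.0]
contact_force: [-0.3, -0.2, -0.6]
opening: 0.001
```

```bash
python3 - <<'E'
from h import *
from plant import ctrl; import cv2
rep()
p,d=ctrl.read_camera("scene"); cv2.imwrite("pics/sc3.png",cv2.resize(p[100:350,180:500,::-1],None,fx=2.4,fy=2.4))
p,D=ctrl.read_camera("top"); cv2.imwrite("pics/top3.png",p[:,:,::-1])
q,Dw=ctrl.read_camera("wrist"); cv2.imwrite("pics/wr3.png",q[:,:,::-1])
# height map from scene depth along lid front edge
f=np.load("pics/scene_info.npz");K,T=f["K"],f["T"]
v,u=np.mgrid[0:400,0:640]
def cloud(d,K,T):
    P=np.stack([(u-K[0,2])/K[0,0]*d,(v-K[1,2])/K[1,1]*d,d],-1).reshape(-1,3)[d.ravel()>0]
    Wd=(P-T[:3,3])@T[:3,:3]; a=Wd[:,:2]-[X,Y]; return np.c_[a@sx[:2],a@sy[:2],Wd[:,2]]
_,ds=ctrl.read_camera("scene")
for n,d in (("scene",ds),("top",D)):
    f=np.load(f"pics/{n}_info.npz"); c=cloud(d,f["K"],f["T"])
    for lo,hi in ((-.19,-.16),(-.14,-.13),(-.12,-.1),(0,.02)):
        m=(c[:,0]>lo)&(c[:,0]<hi)&(c[:,1]>-.12)&(c[:,1]<-.05); print(n,lo,m.sum(),np.median(c[m,2]).round(4) if m.any() else None)
E
```

```text
t 9.5 loc mm [-234.7    8.2  260.9] F(sampler) [-0.34, -0.18, -0.59] open 0.0 roterr [-0.  0. -0.]
scene -0.19 227 0.141
scene -0.14 69 0.185
scene -0.12 251 0.1814
scene 0 284 0.1622
top -0.19 69 0.1393
top -0.14 124 0.177
top -0.12 146 0.1802
top 0 137 0.161
```

View pics/sc3.png

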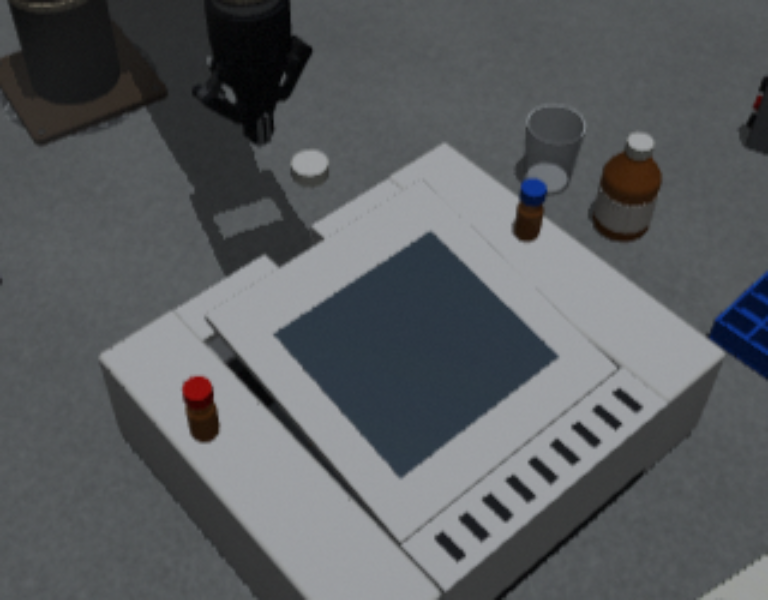

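View pics/top3.png

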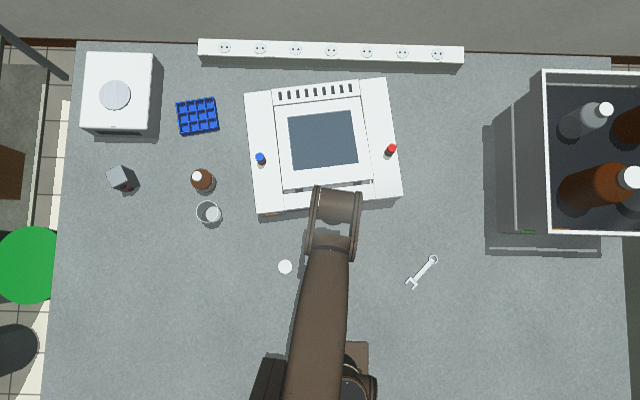

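The lid front stands at about 0.185 m, and the hand is clear at zero force. The bottle (203,180), beaker (208,212), cap (285,267), wrench (422,271) and vials (260,158) and (391,149) are at the same pixels as in the first picture. I'm handing the job in.

```bash
python3 - <<'E'
from plant import ctrl
print(ctrl.sign_off())
E
```

```text
the job is handed in; nothing more can be done
None
```

The lid popped up and is standing ajar, and I handed the job in at about 9.7 s of the 53 s allowed; sign-off gives no verdict.

**What I did:**
- I set the closed fingertips on the trim near its left end at about 3.9 N, roughly 2 mm of sink.
- I slid them right until the force fell from 3.7 N to zero at sampler y of about 28 mm, which marked the groove.
- I centred them at y of about 8 mm and pressed the release bar with about 3.3 N. The lid rose, and I withdrew forward and up.

**Last checks:**
- **Lid:** the scene camera's depth puts its front edge at about 185 mm, against the 172 mm needed. The top camera read about 177–180 mm there, with the arm partly over the view.
- **Trim:** it is back at about 140 mm in both cameras.
- **Release bar:** I did not measure its return directly. Nothing was touching it.
- **Hand:** no contact, with the measured force within noise.
- **Loose things:** all six were at the same pixels as in the first top picture.

**Disagreements:**
- **Sampler position:** the top and wrist cameras disagreed by about 4–5 mm, which the groove's clearance absorbed.
- **Sideways force:** there was about 3.5 N of forward force on the finger during the press. It was gone after withdrawal.

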